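Pack the last plug down the storage tube

ROBOT

A 7-joint arm with a two-finger parallel gripper is mounted at the origin on a cart in front of the work surface, level with it; the furniture and walls round the work are solid. World frame = base frame: x ahead of the robot, y to its left, z up, the work surface at z = 0. Lengths are in m, angles in rad, forces in N, time in s.
With the tool pointing down it reaches from about 0.35 to 0.9 m from the base axis. Payload 7.2 kg.
Tool frame: the origin (TCP) lies midway between the tips of the shut fingers; the grasp point (between the pads) lies r.grip_depth behind it (r.grip_depth is the distance from the TCP to the grasp point, in m); z points along the fingers, x is the direction in which the jaws open and shut, and the axes are right-handed (so a half turn about z gives the same grasp; the last joint's range is limited). The gripper opens to 88 mm and grips with 3 to 60 N. Pads are 20 mm wide; open, the fingers measure 115 mm over their backs; the gripper's body (75 mm by 178 mm) begins 61 mm behind the grasp point.
Start: joints at [-1.222, 0.411, -0.013, 1.596, 0.006, 1.134, -0.082], TCP at [0.253, 0.571, 0.223] pointing down, gripper open.
Joint ranges: [-2.95, 2.95], [-0.29, 1.99], [-1.47, 1.44], [0.14, 2.54], [-1.03, 4.17], [0.13, 1.85], [-2.86, 2.86]. Speed limits (rad/s): [2.39, 2.39, 3.01, 3.01, 3.14, 3.14, 3.14].

INTERFACE

Orientations are given as a 3x3 rotation matrix whose columns are the frame's x, y, z axes.
In Python, from station import r, cams, ticket gives the robot as it stands. The module is installed in compiled form; this text tells all that it offers.
- The arm moves only by the tool jog_arm, never from a script. Its argument "series" is a list of rows, each a list of 2 entries, a list of its own where there are three numbers: the shift along the world's x, y, z in mm, then the turn about the world's z in degrees. A call has 1 to 20 rows; each row is the pose to reach, as a shift and turn from the pose measured when the call began; what a row does not reach only later rows make up. A row lasts 1/10 s, in which the tool goes at most 50 mm and 8.59 degrees, less where a joint would pass 70% of its speed; a pose out of reach is approached as far as the arm can. A call with a gripper value outside its range is refused whole. "grip" is the opening, from -1 (shut) to 1 (fully open), set as the call begins (left out, the last holds). The fingers move at their own pace and stop on an object; "newtons" is the grip in N (left out, the last holds). Time passes only in rows, so rows that repeat a pose let the fingers close. It gives the time, the measured TCP pose, the force and the opening at its end, in the units of the state.
- r.read_state(): the state, without advancing time (a new reading comes with each control period).
- cams.read_camera(name): name is "scene" or "top" or "wrist"; returns (picture, depth): 400x640x3 uint8, red, green, blue; 400x640 float32, m along the optical axis (not along the pixel's ray), 0 where there is no reading.
- cams.camera_info(name): a dict with "camera_matrix" (3x3 intrinsics, pixels), "extrinsics" (4x4, takes a point from world to camera coordinates); the wrist camera has in their place "tool_from_camera" (4x4, takes a point from camera to tool coordinates, whose origin is the TCP and whose axes are the tool frame's). Camera axes: x right, y down, z forward; pixel columns grow to the right and rows downward; lengths in m; the calibration is good to about 2 mm. A picture is of the moment at which its call begins: read the wrist's pose just before it. camera_info takes no time and is no camera call.
- ticket.finish_job(): hands the job in, once; it reports no verdict.
Trained networks look in the newest picture that a camera, given by its name, has taken for a name from the list of things; names that differ only in an ending like _2 or _b are one class to them, and where a whole thing is asked for, a point or a joint stands for the part that bears it (a point fixed in the world has none). Each returns a list of dicts, best first, with "score" (0 to 1); they miss things now and then, are a little off and sometimes report something else, mostly with a low value. They report only what shows in the picture. A call takes as long as a camera call. They do not tell look-alikes from the thing itself.
- cams.spot_in(target, camera): "point" ([x, y, z] in m, in world coordinates, good to about 4 mm: the middle of the surface that is visible of it).
- cams.outline_of(target, camera): "pixels" (400x640 bool, what is visible of it).
- cams.tip_of(target, camera): "point" ([x, y, z] in m, in world coordinates, good to about 4 mm: a listed point, or the origin of a listed thing).
The state is a dict: "time": time; "q": joint angles; "dq": joint speeds; "effort": joint torques, N m; "eef_pos": TCP position; "tool_rot": TCP orientation; "wrist_force": force on the tool from outside, world axes, zero at the start; "wrist_torque": the same for the moment, N m; "opening": opening from 0.0 (shut) to 1.0 (fully open).
Only numpy, scipy, OpenCV 4.12 (cv2) and the standard library are available. Lean on these libraries where they do the work, as an engineer would, in place of code of your own. Each camera call takes 0.05 s, during which the arm holds its last target. There are 200 camera calls.

TASK

Start the orange plug in the mouth of the clear storage tube, then take the wooden-handled tamping rod from its blue stand and pack the plug down the tube with it until it has bottomed firmly on the sprung stop: lean on it steadily with about 15 newtons for half a second, never more than 25. Put the rod back upright in its stand, let go, and leave the mug, the jar and the tape roll where they are.

Things in the scene. Friction and masses are not known exactly. Their poses are not given: they have to be found in the camera images.
- plug: Loose orange plastic plug, a plain upright cylinder 26 mm in diameter and 50 mm tall with bevelled ends, about 40 g, standing on the table. Origin: centre of its underside, z up along its axis.
- tube: Clear plastic storage tube, upright, fixed to the table by a grey flanged foot 96 mm across (collar 50 mm across, up to 26 mm high). Rim 120 mm above the table. Bore 28.4 mm; over the top 12 mm it flares to 36 mm at the mouth (44 mm outside). Rigid walls. Origin: on the tube's axis at the table, z up; +x points to the wall that carries the steel leaf.
- tube_mouth (a point): Centre of the mouth, on the tube's axis at rim height, 120 mm up. A narrow sprung steel leaf runs down the wall, standing up to 4 mm into the bore, fully from 25 mm below the rim. It holds a plug by friction at any depth: a plug does not fall but must be pushed (3 to 9 N) all the way. A plug let go with its underside 25 to 30 mm below the rim stays, standing out of the mouth.
- tube_inside (a point): Point on the tube's axis 40 mm above the table. Near it is a sprung red stop pad, set by hand to a height that is not reported: its top is anywhere from 28 to 55 mm above the table. It yields about 1 mm for every 4 N, up to 12 mm.
- rod: Loose tamping rod, 135 mm long, 120 g, upright in its stand: black rubber foot 22 mm in diameter and 12 mm tall, aluminium shaft 14 mm in diameter from 12 to 80 mm, square wooden handle 22 x 22 mm from 80 to 132 mm above the foot. Its sides face along its x and y. Origin: centre of the foot's underside, z up along the rod. Pack with a held push of 12 to 22 N.
- stand: Blue rod stand fixed to the table: a round foot 84 mm across with an upright cup 42 mm high, bore 27 mm wide, flared to 33 mm at the top; the cup's inner floor, on which the rod stands, is 6 mm above the table. Origin: on the cup's axis at the table, z up.
- mug: Purple mug, 80 mm wide and 89 mm tall, standing on the table; leave it alone. Origin: centre of its underside.
- jar: Clear jar of tile grit, 63 mm in diameter, 76 mm tall; leave it alone. Origin: centre of its underside.
- tape: Roll of masking tape lying flat, about 100 mm across, 19 mm high; leave it alone. Origin: centre of its underside.
Things that resemble listed ones, but are neither listed nor needed, are in the scene too. Of the things like the stand, leave any that is pink; of the rest the larger one is meant. There is more than one size of the tube; the job needs the smaller.

How it is judged:
By the outcome, as a careful person would: the job done as asked, in the order asked, and still so for the second after the job is handed in, with the robot touching nothing.
It also fails if it takes over 66 s, if anything falls off the work surface, if the arm or the gripper's body presses on something with over 40 N, if the wrist force passes 120 N, or if a joint passes its speed limit or range.

## Working session

There is one attempt and no reset: what is moved stays moved. The work goes in short steps, Python scripts to look and compute and a tool call to move; the robot and the scene stay as the last step left them, time stands still between calls to the robot, and variables do not carry over. Pictures are saved under pics/ and viewed, about 8 in all and at most 12, crops included, and the job is handed in when it is done.

Besides the shell and the picture viewer there is one more tool, called after ">>>" as name(argument=value, ...) on one line, values as JSON. jog_arm: Moves the arm, as the interface text tells. Its arguments: {"type":"object","properties":{"series":{"type":"array"},"grip":{"type":"number"},"newtons":{"type":"number"}},"required":["series"]}

```bash
mkdir -p pics; python3 - <<'E'
from station import r,cams,ticket
import cv2,numpy as np
s=r.read_state(); print(s['time'],s['eef_pos'],s['tool_rot'],s['opening'],r.grip_depth)
ims=[]
for c in ("scene","top"):
    p,d=cams.read_camera(c); ims.append(p)
    cv2.imwrite(f'pics/{c}0.png',p[:,:,::-1])
    for t in ("plug","tube","rod","stand","mug","jar","tape","tube_mouth"):
        print(c,t,[(np.round(x['point'],3).tolist(),round(x['score'],2)) for x in cams.tip_of(t,c)][:4])
E
```

```text
0.0 [0.252885   0.57100453 0.22179142] [[ 4.04777482e-01  9.14415076e-01 -5.08543223e-04]
 [ 9.14413756e-01 -4.04777767e-01 -1.56265876e-03]
 [-1.63476572e-03  1.67510158e-04 -9.99998650e-01]] 0.998983453087995 0.0187
scene plug [([0.513, -0.404, -0.001], 0.48)]
scene tube [([0.486, -0.701, 0.002], 0.76), ([0.528, -0.222, 0.002], 0.57)]
scene rod [([0.566, 0.016, 0.009], 0.64)]
scene stand [([0.371, -0.083, 0.001], 0.68), ([0.428, 0.052, 0.003], 0.56), ([0.568, 0.022, -0.0], 0.53), ([0.52, -0.106, 0.003], 0.53)]
scene mug [([0.631, -0.304, -0.001], 0.7)]
scene jar [([0.623, -0.104, -0.004], 0.84)]
scene tape [([0.366, -0.083, 0.001], 0.76)]
scene tube_mouth [([0.53, -0.229, 0.119], 0.76), ([0.484, -0.695, 0.171], 0.73)]
top plug [([0.51, -0.408, 0.001], 0.57)]
top tube [([0.479, -0.696, -0.002], 0.9)]
top rod [([0.566, 0.016, 0.007], 0.63)]
top stand [([0.422, 0.053, 0.004], 0.96), ([0.565, 0.016, -0.0], 0.81)]
top mug [([0.632, -0.308, 0.003], 0.92)]
top jar [([0.619, -0.1, 0.0], 0.85)]
top tape [([0.369, -0.083, 0.001], 0.57)]
top tube_mouth [([0.484, -0.692, 0.17], 0.88), ([0.532, -0.23, 0.118], 0.66)]
```

View pics/scene0.png

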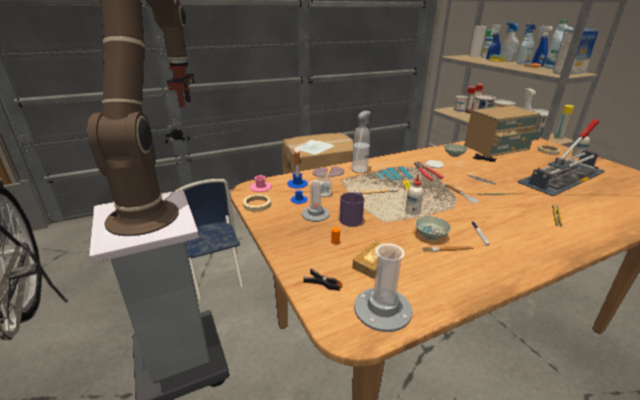

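View pics/top0.png

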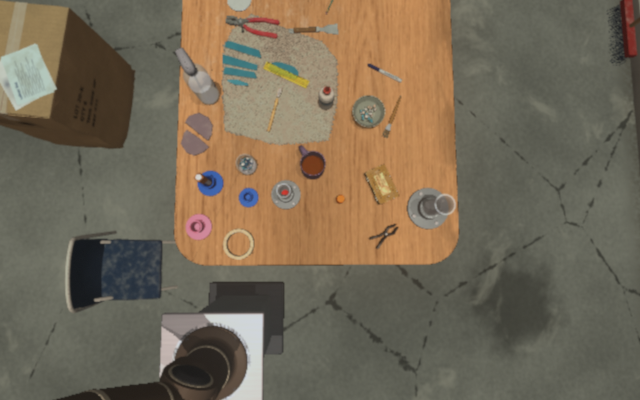

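The scene view shows the rod in the rear blue stand (298,180), the smaller blue stand (299,196), the pink one (261,183), the small tube (316,200), the plug (336,236), the mug (352,208) and the large tube (385,285). The top view agrees with the network points. Targets: rod/stand ≈ (0.567, 0.017), tube ≈ (0.53, -0.228), plug ≈ (0.512, -0.406). I'll look from the wrist camera on the way.

>>> jog_arm(series=[[[60, -80, 60], 0], [[120, -160, 110], 0], [[180, -240, 110], 0], [[220, -330, 110], 0], [[230, -430, 110], 0], [[240, -520, 110], 0], [[250, -540, 110], 0], [[250, -540, 110], 0], [[250, -540, 110], 0], [[250, -540, 110], 0], [[250, -540, 110], 0], [[250, -540, 110], 0], [[250, -540, 110], 0], [[250, -540, 110], 0], [[250, -540, 110], 0], [[250, -540, 110], 0]], grip=1)

```text
time: 2.5
eef_pos: [0.5026, 0.0332, 0.3325]
tool_rot: [[0.403, 0.915, -0.0], [0.915, -0.403, 0.001], [0.0, -0.001, -1.0]]
wrist_force: [0.8, 0.2, 0.4]
opening: 1.0
```

```bash
cat > h.py <<'E'
from station import r,cams,ticket
import cv2,numpy as np
def look(name,things):
    s=r.read_state(); p,d=cams.read_camera('wrist')
    I=cams.camera_info('wrist'); K=np.array(I['camera_matrix']); T=np.array(I['tool_from_camera'])
    W=np.eye(4); W[:3,:3]=s['tool_rot']; W[:3,3]=s['eef_pos']; W=W@T
    cv2.imwrite(f'pics/{name}.png',p[:,:,::-1]); np.savez(f'pics/{name}.npz',p=p,d=d,K=K,W=W)
    print(round(s['time'],2),np.round(s['eef_pos'],4),np.round(s['wrist_force'],1),round(s['opening'],3),'yaw',round(np.degrees(np.arctan2(s['tool_rot'][1,0],s['tool_rot'][0,0])),1))
    for t in things:
        print(t,[(np.round(x['point'],4).tolist(),round(x['score'],2)) for x in cams.tip_of(t,'wrist')][:3])
    return p,d,K,W
def cloud(d,K,W):
    v,u=np.mgrid[:d.shape[0],:d.shape[1]]
    c=np.stack([(u-K[0,2])/K[0,0]*d,(v-K[1,2])/K[1,1]*d,d],-1)
    return c@W[:3,:3].T+W[:3,3]
def fit(P):  # circle
    x,y=P[:,0],P[:,1]; a=np.linalg.lstsq(np.c_[2*x,2*y,np.ones(len(x))],x*x+y*y,rcond=None)[0]
    return a[0],a[1],np.sqrt(a[2]+a[0]**2+a[1]**2)
E
python3 - <<'E'
from h import *
p,d,K,W=look('w1',['rod','stand','tube_mouth','jar'])
print(np.round(W,3))
E
```

```text
2.5 [0.5026 0.0332 0.3325] [0.8 0.2 0.4] 1.0 yaw 66.3
rod [([0.5657, 0.0177, 0.0069], 0.72)]
stand [([0.4221, 0.05, -0.0035], 0.88), ([0.5648, 0.0163, 0.0022], 0.72), ([0.5218, -0.1071, 0.0018], 0.58)]
tube_mouth [([0.5317, -0.2293, 0.114], 0.75)]
jar [([0.626, -0.1018, 0.0024], 0.55)]
[[ 0.403  0.876  0.263  0.431]
 [ 0.915 -0.386 -0.115  0.066]
 [ 0.001  0.287 -0.958  0.496]
 [ 0.     0.     0.     1.   ]]
```

View pics/w1.png

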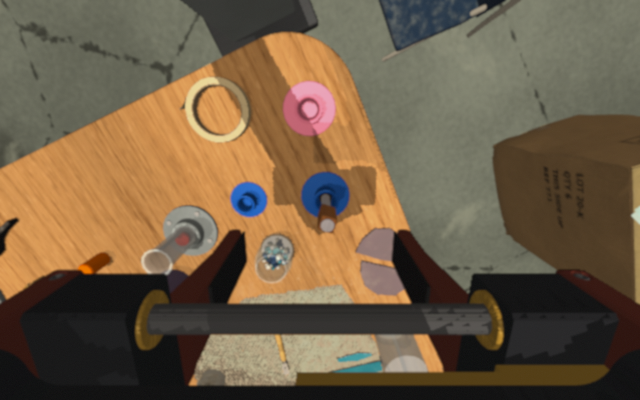

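The wrist view shows the rod in the blue stand (325,205), the empty small stand (249,200), the tube with red stop (180,245), the jar (275,255) and the plug (95,263). Next I'll take geometry from the depth.

```bash
python3 - <<'E'
from h import *
z=np.load('pics/w1.npz'); C=cloud(z['d'],z['K'],z['W'])
ok=z['d']>0
near=lambda x,y,rad:ok&(np.hypot(C[...,0]-x,C[...,1]-y)<rad)
m=near(.567,.017,.04)&(C[...,2]>.129)&(C[...,2]<.16)
P=C[m]; print('rod top',len(P),P.mean(0),P[:,2].min(),P[:,2].max(),cv2.minAreaRect(P[:,:2].astype(np.float32)*1000))
m=near(.567,.017,.04)&(C[...,2]>.09); P=C[m]; print('handle',cv2.minAreaRect(P[:,:2].astype(np.float32)*1000))
m=near(.567,.017,.035)&(C[...,2]>.034)&(C[...,2]<.05); P=C[m]; print('cup rim',len(P),fit(P),P[:,2].max())
m=near(.567,.017,.06)&(C[...,2]>.004)&(C[...,2]<.02); print('foot',fit(C[m]))
m=near(.53,-.228,.04)&(C[...,2]>.105)&(C[...,2]<.135); P=C[m]; print('tube rim',len(P), fit(P) if len(P)>9 else '',P[:,2].max() if len(P) else '')
m=near(.53,-.228,.07)&(C[...,2]<.03)&(C[...,2]>.004); P=C[m]; print('tube foot',len(P),cv2.minEnclosingCircle(P[:,:2].astype(np.float32)*1000))
E
```

```text
rod top 298 [0.5633574  0.01849072 0.13975772] 0.12901654009094676 0.14449568555955516 ((565.6035766601562, 17.707565307617188), (22.137348175048828, 22.106109619140625), 46.94649887084961)
handle ((565.5, 17.777904510498047), (22.11738395690918, 22.39406967163086), 46.63507080078125)
cup rim 232 (np.float64(0.5651179174295137), np.float64(0.01772542156963508), np.float64(0.016482616562618964)) 0.049987116670925924
foot (np.float64(0.565661745512655), np.float64(0.01776706377679127), np.float64(0.031948236939305354))
tube rim 549 (np.float64(0.5280456118107428), np.float64(-0.22703855809029738), np.float64(0.01797385330654904)) 0.12297449310912095
tube foot 1619 ((518.0466918945312, -227.51272583007812), 58.00638198852539)
```

>>> jog_arm(series=[[[0, -50, -20], 0], [[0, -100, -40], 0], [[0, -150, -60], 0], [[0, -200, -80], 0], [[0, -250, -100], 0], [[-10, -300, -120], 0], [[-10, -350, -120], 0], [[-20, -400, -120], 0], [[-20, -430, -120], 0], [[-20, -430, -120], 0], [[-20, -430, -120], 0], [[-20, -430, -120], 0], [[-20, -430, -120], 0], [[-20, -430, -120], 0]])

```text
time: 4.15
eef_pos: [0.4838, -0.396, 0.2128]
tool_rot: [[0.401, 0.916, 0.001], [0.916, -0.401, 0.001], [0.001, 0.0, -1.0]]
wrist_force: [0.9, 0.2, -0.0]
opening: 0.999
```

```bash
python3 - <<'E'
from h import *
p,d,K,W=look('w2',['plug','tube_mouth','tube'])
C=cloud(d,K,W); ok=d>0
near=lambda x,y,rad:ok&(np.hypot(C[...,0]-x,C[...,1]-y)<rad)
m=near(.512,-.406,.04)&(C[...,2]>.046)&(C[...,2]<.06);P=C[m];print('plug top',len(P),P.mean(0) if len(P) else '',cv2.minEnclosingCircle(P[:,:2].astype(np.float32)*1000))
m=near(.53,-.228,.04)&(C[...,2]>.105)&(C[...,2]<.135); P=C[m]; print('tube rim',len(P), fit(P) if len(P)>9 else '')
E
```

```text
4.15 [ 0.4838 -0.396   0.2128] [ 0.9  0.2 -0. ] 0.999 yaw 66.4
plug [([0.5081, -0.4033, 0.0007], 0.94)]
tube_mouth [([0.5317, -0.231, 0.1165], 0.72)]
tube [([0.4783, -0.6939, -0.0011], 0.96), ([0.5287, -0.23, 0.0], 0.93)]
plug top 361 [ 0.51060457 -0.40388424  0.05117261] ((511.3379821777344, -404.2615966796875), 12.712259292602539)
tube rim 1540 (np.float64(0.5284582004376336), np.float64(-0.2296506030895134), np.float64(0.01816340168658091))
```

View pics/w2.png

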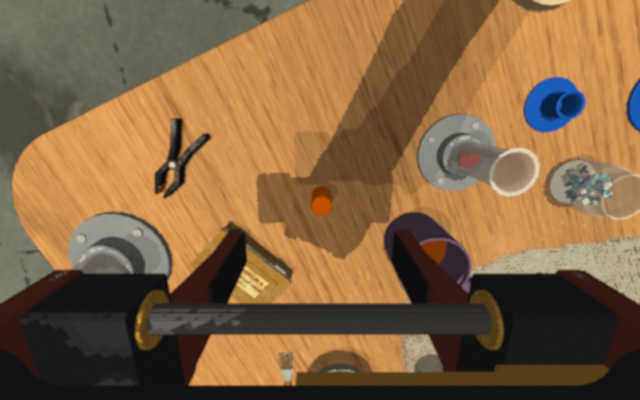

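The view confirms the plug at (321,200), with free room on both sides. Grasping it near its top.

>>> jog_arm(series=[[[27, -8, -50], 0], [[27, -8, -100], 0], [[27, -8, -140], 0], [[27, -8, -165], 0], [[27, -8, -183], 0], [[27, -8, -183], 0], [[27, -8, -183], 0], [[27, -8, -183], 0]], grip=1)

```text
time: 5.15
eef_pos: [0.511, -0.4057, 0.0313]
tool_rot: [[0.403, 0.915, 0.002], [0.915, -0.403, -0.001], [-0.0, 0.002, -1.0]]
wrist_force: [1.1, 1.0, -0.1]
opening: 0.999
```

>>> jog_arm(series=[[[0, 0, 0], 0], [[0, 0, 0], 0], [[0, 0, 0], 0], [[0, 0, 0], 0], [[0, 0, 0], 0], [[0, 0, 0], 0], [[0, 0, 0], 0], [[0, 0, 0], 0]], grip=-1, newtons=25)

```text
time: 5.95
eef_pos: [0.511, -0.4057, 0.0313]
tool_rot: [[0.403, 0.915, 0.002], [0.915, -0.403, -0.001], [-0.0, 0.002, -1.0]]
wrist_force: [-0.2, 1.3, 1.1]
opening: 0.313
```

>>> jog_arm(series=[[[0, 0, 40], 0], [[0, 0, 90], 0], [[0, 0, 140], 0], [[0, 0, 140], 0], [[0, 0, 140], 0]])

```text
time: 6.45
eef_pos: [0.5115, -0.406, 0.1726]
tool_rot: [[0.402, 0.915, 0.004], [0.915, -0.402, -0.002], [-0.0, 0.005, -1.0]]
wrist_force: [-0.6, -0.2, -2.0]
opening: 0.289
```

```bash
python3 - <<'E'
from h import *
p,d,K,W=look('w3',['plug','tube_mouth'])
E
```

```text
6.45 [ 0.5115 -0.406   0.1726] [-0.6 -0.2 -2. ] 0.289 yaw 66.3
plug [([0.5116, -0.4044, 0.1374], 0.8)]
tube_mouth [([0.5319, -0.2279, 0.1163], 0.93)]
```

View pics/w3.png

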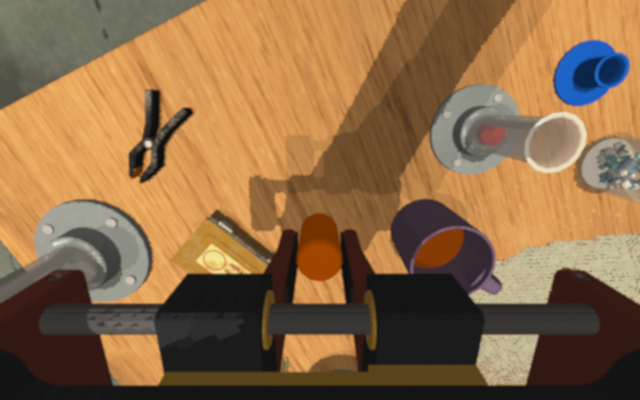

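The plug is held upright at (320,245). Its underside is 31 mm below the TCP. Refining the mouth from this same picture.

```bash
python3 - <<'E'
from h import *
for n in ('w1','w2','w3'):
    z=np.load(f'pics/{n}.npz'); C=cloud(z['d'],z['K'],z['W'])
    k=(z['d']>0)&(np.hypot(C[...,0]-.529,C[...,1]+.2288)<.028)&(C[...,2]>.114)
    P=C[k];zm=np.percentile(P[:,2],98)
    P=P[P[:,2]>zm-.004]; print(n,len(P),zm,np.round(fit(P),4),np.round(cv2.minEnclosingCircle(P[:,:2].astype(np.float32)*1000)[0],1),cv2.minEnclosingCircle(P[:,:2].astype(np.float32)*1000)[1])
    print(np.histogram(np.degrees(np.arctan2(P[:,1]+.2288,P[:,0]-.529)),8,(-180,180))[0])
E
```

```text
w1 221 0.1226379790089338 [ 0.5285 -0.2277  0.0195] [ 528.5 -228.1] 21.865978240966797
[32 36 33  2 24 30 33 31]
w2 763 0.12259571584147563 [ 0.5289 -0.2292  0.0195] [ 529.1 -228.1] 22.45506477355957
[ 82  85  75  92 115 121 109  84]
w3 1201 0.12274921493754898 [ 0.5289 -0.2293  0.0196] [ 529.1 -228.4] 22.413923263549805
[133 138 113 135 180 193 178 131]
```

>>> jog_arm(series=[[[5, 40, 12], 0], [[8, 85, 15], 0], [[12, 130, 15], 0], [[17, 165, 15], 0], [[18, 177, 10], 0], [[18, 177, 0], 0], [[18, 177, 0], 0], [[18, 177, 0], 0]])

```text
time: 7.4
eef_pos: [0.5273, -0.23, 0.1688]
tool_rot: [[0.405, 0.914, -0.002], [0.914, -0.405, -0.0], [-0.001, -0.002, -1.0]]
wrist_force: [0.0, -0.7, -0.4]
opening: 0.292
```

>>> jog_arm(series=[[[2, 1.5, -8], 0], [[2, 1.5, -14], 0], [[2, 1.5, -20], 0], [[2, 1.5, -24], 0], [[2, 1.5, -27], 0], [[2, 1.5, -27], 0]])

```text
time: 8.0
eef_pos: [0.5291, -0.2284, 0.1414]
tool_rot: [[0.405, 0.914, -0.003], [0.914, -0.405, -0.0], [-0.001, -0.002, -1.0]]
wrist_force: [-0.2, -0.5, -0.3]
opening: 0.285
```

Underside about 10 mm into the flare with no contact. Pushing on gently.

>>> jog_arm(series=[[[0, 0, -3], 0], [[0, 0, -5], 0], [[0, 0, -7], 0], [[0, 0, -9], 0], [[0, 0, -9], 0]])

```text
time: 8.5
eef_pos: [0.5288, -0.2283, 0.132]
tool_rot: [[0.405, 0.914, -0.003], [0.914, -0.405, -0.0], [-0.001, -0.003, -1.0]]
wrist_force: [-1.4, -0.5, -0.7]
opening: 0.289
```

>>> jog_arm(series=[[[0, 0, -3], 0], [[0, 0, -5], 0], [[0, 0, -7], 0], [[0, 0, -8], 0], [[0, 0, -8], 0], [[0, 0, -8], 0]])

```text
time: 9.1
eef_pos: [0.529, -0.2287, 0.1246]
tool_rot: [[0.405, 0.914, -0.002], [0.914, -0.405, -0.0], [-0.001, -0.002, -1.0]]
wrist_force: [-2.1, -0.3, 5.8]
opening: 0.291
```

>>> jog_arm(series=[[[0, 0, 0], 0], [[0, 0, 0], 0], [[0, 0, 0], 0], [[0, 0, 0], 0]], grip=0.2)

```text
time: 9.5
eef_pos: [0.5291, -0.2286, 0.1245]
tool_rot: [[0.405, 0.914, -0.002], [0.914, -0.405, -0.0], [-0.001, -0.002, -1.0]]
wrist_force: [0.1, 0.6, 0.0]
opening: 0.587
```

>>> jog_arm(series=[[[0, 0, 10], 0], [[0, 0, 40], 0], [[0, 0, 90], 0], [[-5, 30, 135], 0], [[-5, 60, 145], 0], [[-5, 60, 145], 0], [[-5, 60, 145], 0]])

```text
time: 10.2
eef_pos: [0.5243, -0.1681, 0.2702]
tool_rot: [[0.403, 0.915, -0.001], [0.915, -0.403, -0.0], [-0.001, -0.001, -1.0]]
wrist_force: [0.7, 0.9, 1.0]
opening: 0.596
```

```bash
python3 - <<'E'
from h import *
p,d,K,W=look('w4',['plug','tube_mouth','rod','stand'])
C=cloud(d,K,W)
near=lambda x,y,rad:(d>0)&(np.hypot(C[...,0]-x,C[...,1]-y)<rad)
P=C[near(.529,-.2287,.02)&(C[...,2]>.128)]; print('plug',len(P),np.percentile(P[:,2],[50,98]) if len(P) else '', cv2.minEnclosingCircle(P[P[:,2]>.138][:,:2].astype(np.float32)*1000))
P=C[near(.5655,.0178,.04)&(C[...,2]>.09)&(C[...,2]<.16)]; print('handle',len(P),cv2.minAreaRect(P[:,:2].astype(np.float32)*1000) if len(P) else '')
E
```

```text
10.2 [ 0.5243 -0.1681  0.2702] [0.7 0.9 1. ] 0.596 yaw 66.2
plug [([0.5292, -0.2261, 0.0891], 0.6)]
tube_mouth [([0.5336, -0.2297, 0.1176], 0.72)]
rod [([0.5675, 0.0166, 0.0091], 0.98)]
stand [([0.4259, 0.0523, -0.0008], 0.82), ([0.5674, 0.0151, 0.0013], 0.61), ([0.5207, -0.1102, -0.0005], 0.6)]
plug 525 [0.14323285 0.1451491 ] ((530.4798583984375, -228.53260803222656), 12.834168434143066)
handle 997 ((565.5308227539062, 16.836467742919922), (23.008243560791016, 22.00773811340332), 47.675716400146484)
```

View pics/w4.png

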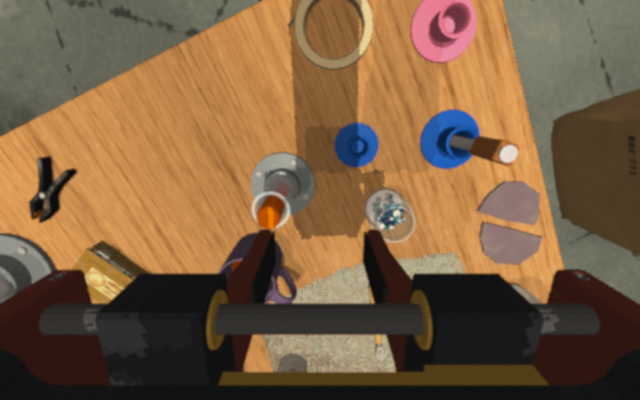

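The plug stands up out of the mouth at (268,212), with its top about 23 mm above the rim. The rod handle is at (0.5655, 0.0173) with its sides at about 47°. Going to the rod.

>>> jog_arm(series=[[[10, 45, 0], -5], [[20, 90, -10], -10], [[30, 135, -30], -15], [[38, 170, -50], -19], [[41, 185.5, -70], -19], [[41, 185.5, -70], -19], [[41, 185.5, -70], -19]], grip=0.5)

```text
time: 11.15
eef_pos: [0.5643, 0.0143, 0.1986]
tool_rot: [[0.682, 0.731, -0.005], [0.731, -0.683, -0.001], [-0.004, -0.003, -1.0]]
wrist_force: [0.1, -0.1, -0.3]
opening: 0.754
```

>>> jog_arm(series=[[[1.2, 3, -35], 0], [[1.2, 3, -70], 0], [[1.2, 3, -95], 0], [[1.2, 3, -105], 0], [[1.2, 3, -105], 0], [[1.2, 3, -105], 0]])

```text
time: 11.75
eef_pos: [0.5666, 0.0162, 0.0952]
tool_rot: [[0.684, 0.73, -0.003], [0.73, -0.684, -0.001], [-0.003, -0.002, -1.0]]
wrist_force: [0.7, 0.1, -0.0]
opening: 0.751
```

>>> jog_arm(series=[[[0, 0, 0], 0], [[0, 0, 0], 0], [[0, 0, 0], 0], [[0, 0, 0], 0], [[0, 0, 0], 0], [[0, 0, 0], 0], [[0, 0, 0], 0], [[0, 0, 0], 0]], grip=-1, newtons=50)

```text
time: 12.55
eef_pos: [0.5666, 0.0163, 0.0952]
tool_rot: [[0.683, 0.73, -0.003], [0.73, -0.684, -0.001], [-0.003, -0.002, -1.0]]
wrist_force: [-0.2, 0.3, 0.7]
opening: 0.247
```

>>> jog_arm(series=[[[0, 0, 30], 0], [[0, 0, 65], 0], [[0, 0, 110], 0], [[0, 0, 155], 0], [[0, 0, 165], 0], [[-5, -40, 165], 0], [[-10, -85, 165], 0], [[-15, -130, 165], 0], [[-20, -175, 165], 0], [[-28, -215, 165], 0], [[-37, -245, 165], 0], [[-37, -245, 165], 0], [[-37, -245, 165], 0], [[-37, -245, 165], 0]])

```text
time: 13.95
eef_pos: [0.5298, -0.2272, 0.2594]
tool_rot: [[0.682, 0.731, -0.004], [0.731, -0.682, 0.0], [-0.003, -0.003, -1.0]]
wrist_force: [-0.1, 0.1, -1.1]
opening: 0.247
```

```bash
python3 - <<'E'
from h import *
p,d,K,W=look('w5',['rod','plug'])
T=np.array(cams.camera_info('wrist')['tool_from_camera']); C=cloud(d,K,T)
m=(d>0)&(np.abs(C[...,0])<.03)&(np.abs(C[...,1])<.06)&(C[...,2]>-.03)&(C[...,2]<.092)
P=C[m]
for a in np.arange(0,.09,.01):
    q=P[(P[:,2]>a)&(P[:,2]<a+.01)]; q=q[np.abs(q[:,0])<.012]
    if len(q): print(round(a,3),len(q),np.round([q[:,0].min(),q[:,0].max(),q[:,1].min(),q[:,1].max()],4))
E
```

```text
13.95 [ 0.5298 -0.2272  0.2594] [-0.1  0.1 -1.1] 0.247 yaw 47.0
rod [([0.5334, -0.2261, 0.174], 0.95)]
plug [([0.5286, -0.2246, 0.0908], 0.59)]
0.0 99 [-0.0097  0.0116 -0.0127 -0.0097]
0.01 33 [-0.0027  0.0052 -0.0086 -0.0069]
0.02 90 [-0.0058  0.0074 -0.0085 -0.0034]
0.03 89 [-0.006   0.0077 -0.0086 -0.0024]
0.04 77 [-0.0056  0.0073 -0.0085 -0.0035]
0.05 67 [-0.0059  0.0076 -0.0083 -0.0026]
0.06 63 [-0.0059  0.0076 -0.0084 -0.0029]
0.07 238 [-0.0098  0.0115 -0.0119  0.0056]
0.08 46 [-0.0102  0.0108 -0.0121 -0.0011]
```

View pics/w5.png

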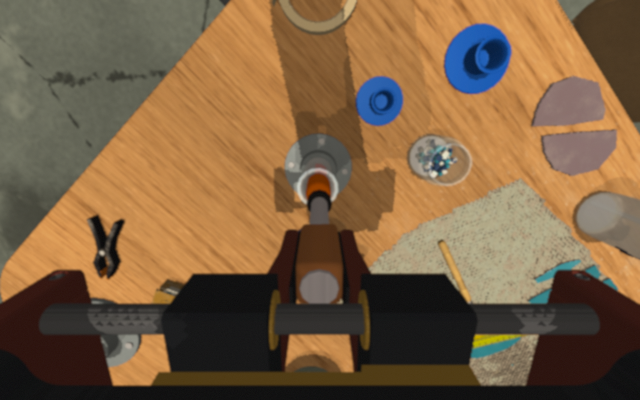

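The rod hangs straight in the jaws, with its foot above the plug at (318,190). Centring over the mouth and coming down.

>>> jog_arm(series=[[[0, -2.8, -6], 0], [[0, -2.8, -12], 0], [[0, -2.8, -18], 0], [[0, -2.8, -21], 0], [[0, -2.8, -21], 0]])

```text
time: 14.6
eef_pos: [0.5298, -0.2299, 0.2382]
tool_rot: [[0.682, 0.731, -0.005], [0.731, -0.682, 0.0], [-0.003, -0.003, -1.0]]
wrist_force: [0.3, 0.1, -2.3]
opening: 0.246
```

>>> jog_arm(series=[[[0, 0, -2], 0], [[0, 0, -4], 0], [[0, 0, -6], 0], [[0, 0, -8], 0], [[0, 0, -10], 0], [[0, 0, -12], 0], [[0, 0, -12], 0]])

```text
time: 15.3
eef_pos: [0.5297, -0.23, 0.2262]
tool_rot: [[0.682, 0.731, -0.004], [0.731, -0.682, -0.0], [-0.003, -0.003, -1.0]]
wrist_force: [-1.1, 0.2, 2.7]
opening: 0.252
```

>>> jog_arm(series=[[[0, 0, -3], 0], [[0, 0, -6], 0], [[0, 0, -9], 0], [[0, 0, -12], 0], [[0, 0, -14], 0], [[0, 0, -14], 0]])

```text
time: 15.9
eef_pos: [0.5296, -0.23, 0.2117]
tool_rot: [[0.682, 0.731, -0.005], [0.731, -0.682, -0.0], [-0.003, -0.003, -1.0]]
wrist_force: [-1.2, 0.5, -0.0]
opening: 0.244
```

>>> jog_arm(series=[[[0, 0, -3], 0], [[0, 0, -6], 0], [[0, 0, -9], 0], [[0, 0, -12], 0], [[0, 0, -14], 0], [[0, 0, -14], 0]])

```text
time: 16.5
eef_pos: [0.5296, -0.2299, 0.1972]
tool_rot: [[0.682, 0.731, -0.005], [0.731, -0.682, -0.0], [-0.004, -0.004, -1.0]]
wrist_force: [0.1, -0.7, -0.2]
opening: 0.249
```

>>> jog_arm(series=[[[0, 0, -1.5], 0], [[0, 0, -3], 0], [[0, 0, -4], 0]])

```text
time: 16.8
eef_pos: [0.5297, -0.2299, 0.1932]
tool_rot: [[0.682, 0.731, -0.005], [0.731, -0.682, -0.0], [-0.004, -0.004, -1.0]]
wrist_force: [-2.3, 1.6, 4.1]
opening: 0.249
```

>>> jog_arm(series=[[[0, 0, -1.5], 0], [[0, 0, -3], 0], [[0, 0, -3], 0]])

```text
time: 17.1
eef_pos: [0.5297, -0.2299, 0.19]
tool_rot: [[0.682, 0.731, -0.005], [0.731, -0.682, -0.0], [-0.004, -0.004, -1.0]]
wrist_force: [-0.5, 0.6, 2.1]
opening: 0.247
```

>>> jog_arm(series=[[[0, 0, -1.5], 0], [[0, 0, -3], 0], [[0, 0, -3], 0]])

```text
time: 17.4
eef_pos: [0.5296, -0.2299, 0.1867]
tool_rot: [[0.682, 0.731, -0.005], [0.731, -0.682, -0.0], [-0.004, -0.004, -1.0]]
wrist_force: [-0.7, -0.4, 2.0]
opening: 0.246
```

>>> jog_arm(series=[[[0, 0, -1], 0], [[0, 0, -2], 0], [[0, 0, -2], 0]])

```text
time: 17.7
eef_pos: [0.5296, -0.2299, 0.1846]
tool_rot: [[0.682, 0.731, -0.005], [0.731, -0.682, -0.0], [-0.004, -0.004, -1.0]]
wrist_force: [-0.6, 0.1, 2.5]
opening: 0.246
```

>>> jog_arm(series=[[[0, 0, -1.5], 0], [[0, 0, -3], 0], [[0, 0, -3], 0]])

```text
time: 18.0
eef_pos: [0.5296, -0.2298, 0.1813]
tool_rot: [[0.682, 0.731, -0.005], [0.731, -0.682, -0.0], [-0.004, -0.004, -1.0]]
wrist_force: [-0.5, 0.6, 1.9]
opening: 0.251
```

>>> jog_arm(series=[[[0, 0, -1.5], 0], [[0, 0, -3], 0], [[0, 0, -3], 0]])

```text
time: 18.3
eef_pos: [0.5297, -0.2299, 0.1784]
tool_rot: [[0.682, 0.731, -0.005], [0.731, -0.682, -0.0], [-0.004, -0.004, -1.0]]
wrist_force: [-1.7, -0.4, 4.2]
opening: 0.246
```

>>> jog_arm(series=[[[0, 0, -1.5], 0], [[0, 0, -3], 0], [[0, 0, -3], 0]])

```text
time: 18.6
eef_pos: [0.5298, -0.2301, 0.1764]
tool_rot: [[0.682, 0.731, -0.004], [0.731, -0.682, -0.0], [-0.003, -0.003, -1.0]]
wrist_force: [-3.7, 0.4, 14.3]
opening: 0.251
```

Firm contact. The measured pose lags the target by about 1 mm, so I keep leaning at the same target.

>>> jog_arm(series=[[[0, 0, -1], 0], [[0, 0, -1], 0], [[0, 0, -1], 0]])

```text
time: 18.9
eef_pos: [0.5298, -0.2302, 0.1764]
tool_rot: [[0.682, 0.731, -0.004], [0.731, -0.682, 0.0], [-0.002, -0.003, -1.0]]
wrist_force: [-3.3, 1.3, 14.4]
opening: 0.244
```

>>> jog_arm(series=[[[0, 0, -1.1], 0], [[0, 0, -1.1], 0], [[0, 0, -1.1], 0], [[0, 0, -1.1], 0], [[0, 0, -1.1], 0], [[0, 0, -1.1], 0], [[0, 0, -1.1], 0], [[0, 0, -1.1], 0]])

```text
time: 19.7
eef_pos: [0.5297, -0.2303, 0.1764]
tool_rot: [[0.682, 0.731, -0.003], [0.731, -0.682, 0.001], [-0.002, -0.003, -1.0]]
wrist_force: [-4.6, 2.0, 14.8]
opening: 0.245
```

Held at about 15–16 N for over a second. Withdrawing and returning over the stand.

>>> jog_arm(series=[[[0, 0, 4], 0], [[0, 0, 15], 0], [[0, 0, 40], 0], [[0, 0, 65], 0], [[0, 0, 84], 0], [[0, 0, 84], 0], [[5, 45, 84], 0], [[10, 90, 84], 0], [[15, 135, 84], 0], [[20, 180, 84], 0], [[28, 220, 84], 0], [[37, 246.5, 80], 0], [[37, 246.5, 75], 0], [[37, 246.5, 70], 0], [[37, 246.5, 70], 0]])

```text
time: 21.2
eef_pos: [0.5658, 0.0149, 0.245]
tool_rot: [[0.683, 0.73, -0.006], [0.73, -0.683, -0.0], [-0.004, -0.004, -1.0]]
wrist_force: [-0.2, -1.1, -1.5]
opening: 0.248
```

```bash
python3 - <<'E'
from h import *
p,d,K,W=look('w6',['rod','stand','plug'])
T=np.array(cams.camera_info('wrist')['tool_from_camera']); C=cloud(d,K,T)
P=C[(d>0)&(np.abs(C[...,0])<.03)&(np.abs(C[...,1])<.06)&(C[...,2]>-.04)&(C[...,2]<.092)]
for a in np.arange(.01,.09,.01):
    q=P[(P[:,2]>a)&(P[:,2]<a+.01)]; q=q[np.abs(q[:,0])<.012]
    if len(q): print(round(a,3),len(q),np.round([q[:,0].min(),q[:,0].max(),q[:,1].min(),q[:,1].max()],4))
q=P[(P[:,2]<-.03)]; print(len(q))
E
```

```text
21.2 [0.5658 0.0149 0.245 ] [-0.2 -1.1 -1.5] 0.248 yaw 46.9
rod [([0.5678, 0.016, 0.1587], 0.72)]
stand [([0.4246, 0.051, 0.0015], 0.85), ([0.5654, 0.0152, 0.0009], 0.66), ([0.5177, -0.1062, -0.0004], 0.57)]
plug []
0.01 30 [-0.0034  0.0052 -0.0084 -0.0064]
0.02 93 [-0.0056  0.0074 -0.0084 -0.0033]
0.03 90 [-0.006   0.0077 -0.0086 -0.0025]
0.04 75 [-0.0056  0.0073 -0.0085 -0.0039]
0.05 68 [-0.0059  0.0076 -0.0085 -0.003 ]
0.06 60 [-0.0061  0.007  -0.0083 -0.0024]
0.07 244 [-0.0099  0.0115 -0.0121  0.0054]
0.08 43 [-0.0101  0.0116 -0.0124 -0.0017]
836
```

View pics/w6.png

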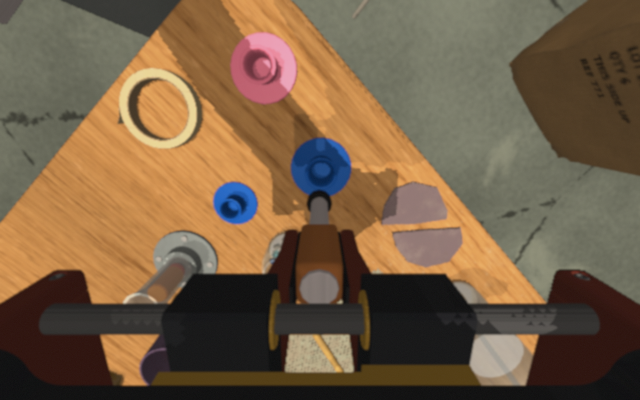

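The rod's position in the grip is unchanged, and the plug stays down in the tube at (175,270). Setting the rod into the stand at the pose where I picked it up.

>>> jog_arm(series=[[[0.8, 1.4, -30], 0], [[0.8, 1.4, -60], 0], [[0.8, 1.4, -85], 0], [[0.8, 1.4, -100], 0], [[0.8, 1.4, -100], 0]])

```text
time: 21.9
eef_pos: [0.5662, 0.0159, 0.1449]
tool_rot: [[0.684, 0.729, -0.006], [0.729, -0.684, 0.0], [-0.004, -0.005, -1.0]]
wrist_force: [-0.4, 0.1, -1.6]
opening: 0.25
```

>>> jog_arm(series=[[[0.3, 0.4, -6], 0], [[0.3, 0.4, -14], 0], [[0.3, 0.4, -24], 0], [[0.3, 0.4, -34], 0], [[0.3, 0.4, -42], 0], [[0.3, 0.4, -47], 0], [[0.3, 0.4, -48.5], 0], [[0.3, 0.4, -48.5], 0]])

```text
time: 22.7
eef_pos: [0.5665, 0.0162, 0.0962]
tool_rot: [[0.684, 0.729, -0.007], [0.729, -0.684, 0.0], [-0.005, -0.005, -1.0]]
wrist_force: [1.0, -0.1, -0.4]
opening: 0.247
```

>>> jog_arm(series=[[[0, 0, -1], 0], [[0, 0, -1], 0]])

```text
time: 22.9
eef_pos: [0.5666, 0.0163, 0.0954]
tool_rot: [[0.684, 0.729, -0.006], [0.729, -0.684, 0.0], [-0.004, -0.005, -1.0]]
wrist_force: [0.2, 0.0, -1.8]
opening: 0.246
```

>>> jog_arm(series=[[[0, 0, 0], 0], [[0, 0, 0], 0], [[0, 0, 0], 0], [[0, 0, 0], 0], [[0, 0, 0], 0]], grip=0.4)

```text
time: 23.4
eef_pos: [0.5667, 0.0162, 0.0955]
tool_rot: [[0.684, 0.729, -0.006], [0.729, -0.684, 0.0], [-0.004, -0.005, -1.0]]
wrist_force: [-0.7, 0.9, -0.5]
opening: 0.664
```

>>> jog_arm(series=[[[0, 0, 20], 0], [[0, 0, 60], 0], [[0, 0, 110], 0], [[0, 0, 160], 0], [[-30, -30, 190], 0], [[-50, -60, 200], 0], [[-50, -60, 200], 0], [[-50, -60, 200], 0]])

```text
time: 24.2
eef_pos: [0.5166, -0.0441, 0.2961]
tool_rot: [[0.685, 0.728, -0.005], [0.728, -0.685, 0.001], [-0.002, -0.004, -1.0]]
wrist_force: [0.0, 0.5, 0.1]
opening: 0.699
```

```bash
python3 - <<'E'
from h import *
p,d,K,W=look('w7',['rod','stand','plug','mug','jar','tape'])
C=cloud(d,K,W); near=lambda x,y,rad:(d>0)&(np.hypot(C[...,0]-x,C[...,1]-y)<rad)
P=C[near(.5655,.0178,.04)&(C[...,2]>.09)&(C[...,2]<.16)]; print('handle',len(P),P[:,2].max(),cv2.minAreaRect(P[:,:2].astype(np.float32)*1000) if len(P) else '')
P=C[near(.529,-.2287,.013)]; print('tube',np.percentile(P[:,2],[5,50,95]) if len(P) else '')
cams.read_camera('top')
for t in('mug','jar','tape'): print(t,[np.round(x['point'],3) for x in cams.tip_of(t,'top')][:1])
E
```

```text
24.2 [ 0.5166 -0.0441  0.2961] [0.  0.5 0.1] 0.699 yaw 46.7
rod [([0.564, 0.015, 0.0111], 0.64)]
stand [([0.5691, 0.0156, 0.0003], 0.95), ([0.4231, 0.0508, -0.0013], 0.88), ([0.5211, -0.108, 0.0005], 0.59)]
plug [([0.5313, -0.2268, 0.0003], 0.73)]
mug [([0.6339, -0.305, -0.0006], 0.6)]
jar [([0.624, -0.1014, -0.0035], 0.75)]
tape []
handle 612 0.14445834229498478 ((565.042236328125, 17.892545700073242), (22.383190155029297, 21.258447647094727), 47.12773513793945)
tube [0.08897391 0.09058326 0.09209054]
mug [array([ 0.631, -0.304, -0.   ])]
jar [array([ 0.621, -0.103,  0.003])]
tape []
```

View pics/w7.png

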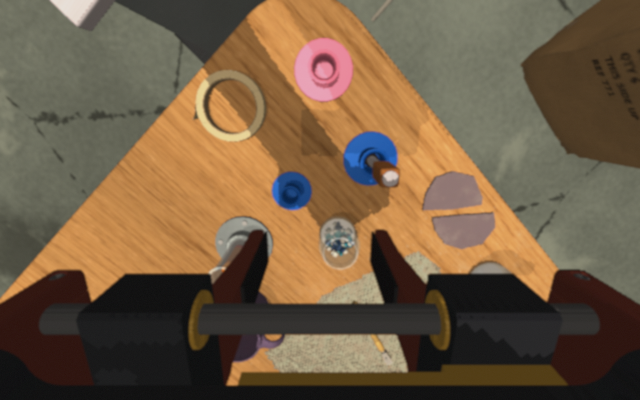

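The rod is upright in the blue stand (375,160), and the mug, jar and tape are unmoved. Handing in.

```bash
python3 -c "
from station import ticket
print(ticket.finish_job())"
```

```text
the job is handed in; nothing more can be done
None
```

The job is done and handed in, about 25 s into the 66 s allowed. I started the plug in the smaller tube and packed it down with the rod. I then put the rod back in the larger blue stand, let go and moved the arm clear.

**Packing push:** the upward force rose from 4 to about 14 N over 2 mm of travel, which fits the sprung stop. I held it at 14.3–14.8 N on the wrist for about 1.1 s, or roughly 15–16 N with the rod's weight added. No reading passed 15 N, though I only saw the force at the end of each move.

**Last checks:**
- **Plug:** its top measured about 90 mm above the table by camera, against 87 mm from the arm's position while pushing. The 3 mm gap is about the camera's calibration error seen elsewhere, perhaps with a little spring-back. Its underside is then at about 38–40 mm, within the stop's range.
- **Rod:** it stands upright within about 1 mm of where it started, at the same angle.
- **Mug and jar:** both are within 3–4 mm of their first readings, which is the accuracy of the measurement.
- **Tape:** the network did not find it in the last two pictures. I judged it unmoved by eye in the last wrist picture, and nothing came near it.

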